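Grease the drive-end bearing of a drum sander arbor

ROBOT

A 6-joint arm with a two-finger parallel gripper is mounted at the origin on the work surface. World frame = base frame: x ahead of the robot, y to its left, z up, the work surface at z = 0. Lengths are in m, angles in rad, forces in N, time in s.
With the tool pointing down it reaches from about 0.35 to 1 m from the base axis. Payload 7.1 kg.
Tool frame: the origin (TCP) lies between the finger pads; the fingertips stand 22 mm ahead of it and the grasp point (between the pads) lies 3 mm ahead of it; x points along the fingers, y is the direction in which the jaws open and shut, and the axes are right-handed (so a half turn about x gives the same grasp; the last joint's range is limited). The gripper opens to 85 mm and grips with 20 to 120 N. Pads are 22 mm wide; open, the fingers measure 114 mm over their backs; the gripper's body (76 mm by 85 mm) begins 54 mm behind the grasp point. The pads swing forward as they close: fully open they stand 13 mm farther back than shut.
Start: joints at [-1.307, 0.423, 1.63, -0, 1.089, -0.019], TCP at [0.174, -0.6, 0.253] pointing down, gripper open.
Joint ranges: [-3, 3], [-0.9, 2.11], [0.09, 2.58], [-1.31, 4.45], [0.11, 2.69], [-2.54, 2.54]. Speed limits (rad/s): [2.39, 2.39, 3.01, 3.14, 3.14, 3.14].

INTERFACE

Orientations are given as a rotation vector (axis times angle).
In Python, from rig import manip gives the robot as it stands. The module is installed in compiled form; this text tells all that it offers. Calls block until the motion is done:
- manip.move_to(position, orientation): joint-space move of the TCP to a pose.
- manip.servo_line(position, orientation=None, rate=0.15): straight line of the TCP; orientation=None keeps the orientation; rate is the mean speed in m/s.
- manip.set_joints(angles): joint-space move.
- manip.command_gripper(opening, f_grip=None): finger opening in m; f_grip is the grip in N (None keeps the last); returns when the fingers have stopped.
- manip.hold(seconds).
- manip.solve_ik(position, orientation): joint angles nearest the present ones, or None.
- manip.camera(name): name is "scene" or "top"; returns a dict with "image" (480x640x3 uint8, red, green, blue), "fx", "fy", "cx", "cy" (pixels), "cam_to_world" (4x4, takes a point from camera to world coordinates). Camera axes: x right, y down, z forward; pixel columns grow to the right and rows downward; lengths in m; the calibration is good to about 2 mm. A picture is of the moment at which its call begins. There is no depth.
A pose or a line that the arm cannot do raises manip.IKError and nothing moves.
- manip.sign_off(): hands the job in, once; it reports no verdict.
Readings, each from a call of its own:
- manip.get_time(): time.
- manip.get_joint_positions(): joint angles.
- manip.get_joint_vel(): joint speeds.
- manip.get_tau(): joint torques, N m.
- manip.get_position(): TCP position.
- manip.get_ee_rot(): TCP orientation.
- manip.get_contact_force(): force on the tool from outside, world axes, zero at the start.
- manip.get_torque(): the same for the moment, N m.
- manip.get_width(): finger opening in m.
Only numpy, scipy, OpenCV 4.12 (cv2) and the standard library are available. Lean on these libraries where they do the work, as an engineer would, in place of code of your own. Each camera call takes 0.05 s, during which the arm holds its last target.

TASK

Take the push-type grease gun out of its drilled wooden block and press its coupler squarely onto the sloping grease nipple of the bearing next to the V-belt pulley, until it snaps on; leave the other nipple (next to the sanding drum) alone. Then keep pushing straight along the nipple so that the spring-loaded nozzle goes about a centimetre into the barrel, and finish like that: the program ends while the gripper is still holding the gun and pushing it against its spring. Do not ram the bearing or shove the other things on the bench about.

Things in the scene. Friction and masses are not known exactly. Their poses are not given: they have to be found in the camera images.
- gun_handle (a point): Middle of the grease gun's black ribbed handle (28 mm diameter, 26 mm either side of here). z axis along the gun, from coupler to handle end. Below the handle a steel barrel, 40 mm diameter, 75 mm long, whose shoulder can take the push of fingertips; then the thin nozzle with the coupler.
- gun: The loose push-type grease gun: steel, 185 mm long, about 0.4 kg, round about its z axis (towards the handle). Origin: front face of the barrel, 101 mm below the handle's middle. It starts upright in its block, coupler down: the barrel stands on the block, only the 58 mm nozzle is in the hole.
- coupler (a point): Point in the coupler (steel cup, 26 mm outside, 16 mm mouth) on the gun's axis, 8.5 mm inside the mouth: the nipple ball's centre sits here when seated. z axis as the gun's. 150.5 mm from the handle's middle with the nozzle fully out. Spring jaws touch the ball 10 mm before the seat, need about 6 N to pass over it and snap in behind it 4.5 mm before the seat.
- gun_nozzle (a joint): How far the nozzle is pushed into the barrel, m: 0 is fully out (its spring keeps it there), 0.014 is the stop. The spring needs 9 N to start and 14 N at the stop, so the coupler snaps on first and the nozzle moves afterwards.
- nipple_left (a point): Centre of the 12 mm steel ball head of the grease nipple on the left-hand (+y) pillow block. z axis points out of the nipple, leaning 35 degrees from vertical towards the robot's side. Below the ball a 7 mm neck and, 11.5 mm below the ball's centre, a 17 mm hexagon in the grey bearing housing. The shaft's axis is 59 mm below the ball along this axis.
- nipple_right (a point): The same on the right-hand (-y) pillow block, 200 mm along the shaft from the other nipple.
- arbor: The fixed drum sander arbor: plywood base 200 x 320 mm, two timber bearers, two grey pillow blocks (140 x 38 x 71 mm), a 25 mm shaft 500 mm long along y, 94.5 mm above the bench. Origin: middle of the underside.
- gun_block: The dark wooden block that holds the gun, 95 x 95 x 66 mm, fixed; a 31 mm hole goes right through it. Origin: middle of the underside.
- pulley: Centre of the aluminium V-belt pulley (100 mm diameter, 26 mm wide rim with one groove) on one end of the arbor's 25 mm shaft; y axis along the shaft. The bearing next to it, its centre 90 mm away along the shaft, is the one to grease. It may be at either end.
- drum: Centre of the brown sanding drum (110 mm diameter, 90 mm long) on the other end of the shaft; y axis along the shaft. The shaft is 94.5 mm above the bench; all of the arbor is fixed.
- bit_block_mid (a point): Middle of a loose wooden block of router bits, 110 x 80 mm, 45 mm high, with bits standing up to 90 mm; may stand on either side. Leave it.
- glue_mid (a point): Middle of a yellow glue bottle, 62 mm diameter, 170 mm tall. Leave it.
- wax_tin_mid (a point): Middle of a flat round metal tin, 92 mm diameter, 45 mm high. Leave it.
- sanding_block_mid (a point): Middle of a cork sanding block, 115 x 65 x 34 mm. Leave it.
- offcut_mid (a point): Middle of a pale wood offcut, 75 x 160 x 28 mm, on the bench in front of the arbor. Leave it.
- spanner_grip (a point): Handle of a flat spanner, 170 mm long, lying on the bench in front of the arbor. Leave it.
Not all that is in view belongs to the job. Leave any red look-alike of the gun alone.

How it is judged:
By the outcome, as a careful person would: the job done as asked, in the order asked, and still so for the second after the job is handed in, while the arm keeps its last pose, push and grip.
It also fails if it takes over 45 s, if anything falls off the work surface, if the arm or the gripper's body presses on something with over 40 N, if the wrist force passes 120 N, or if a joint passes its speed limit or range.

## Working session

There is one attempt and no reset: what is moved stays moved. The work goes in short steps, each a Python script; the robot and the scene stay as the last script left them, time stands still between calls to the robot, and variables do not carry over. Pictures are saved under pics/ and viewed, and the job is handed in when it is done.

```bash
mkdir -p pics; python3 - <<'E'
from rig import manip
import cv2,numpy as np
for n in("scene","top"):
    c=manip.camera(n); cv2.imwrite(f"pics/{n}0.png",c["image"][:,:,::-1])
    np.savez(f"{n}.npz",**c); print(n,c["fx"],c["cx"],c["cy"],np.round(c["cam_to_world"],4).tolist())
print(manip.get_time(),manip.get_ee_rot(),manip.get_width())
E
```

```text
scene 481.59753732808196 324.4051201420024 246.09163671659542 [[-0.3037, 0.7083, -0.6373, 1.2029], [0.9527, 0.2198, -0.2097, 0.2169], [-0.0084, -0.6709, -0.7415, 0.9264], [0.0, 0.0, 0.0, 1.0]]
top 491.0331130446083 309.853691996832 240.76670081517682 [[0.0264, -0.9951, 0.0952, 0.4447], [-0.9996, -0.0253, 0.0127, -0.0013], [-0.0102, -0.0955, -0.9954, 1.2326], [0.0, 0.0, 0.0, 1.0]]
0.1 [ 2.07026395  0.29618256 -2.07056979] 0.08529387285960793
```

View pics/scene0.png

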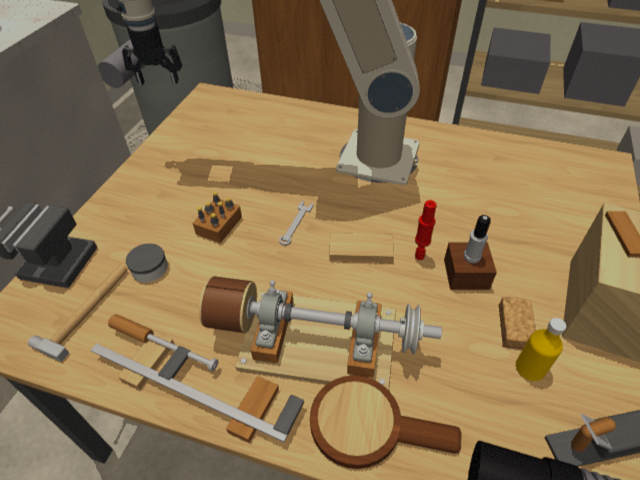

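View pics/top0.png

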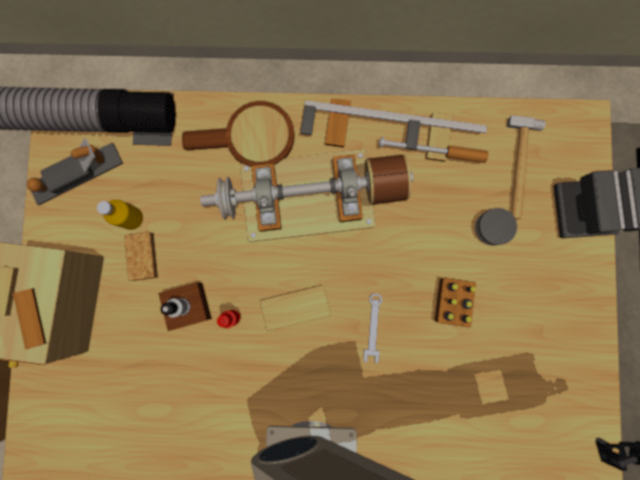

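The pulley is on the left (+y) end, at about (410,328) in the scene view and (228,198) in the top view. That makes nipple_left the target. The gun is in its block at scene (480,240) and top (177,307), and the red look-alike is beside it at scene (426,230). Next I'll enlarge the crops.

```bash
python3 - <<'E'
import cv2
def crop(n,u,v,w,h,s,o):
    im=cv2.imread(f"pics/{n}0.png")[v:v+h,u:u+w]
    cv2.imwrite(f"pics/{o}.png",cv2.resize(im,None,fx=s,fy=s,interpolation=cv2.INTER_CUBIC))
crop("scene",230,270,220,110,3.6,"s_arb")
crop("scene",400,190,120,110,5,"s_gun")
crop("top",190,140,230,110,3.4,"t_arb")
crop("top",140,265,120,80,6,"t_gun")
E
```

```text
(no output)
```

View pics/s_arb.png

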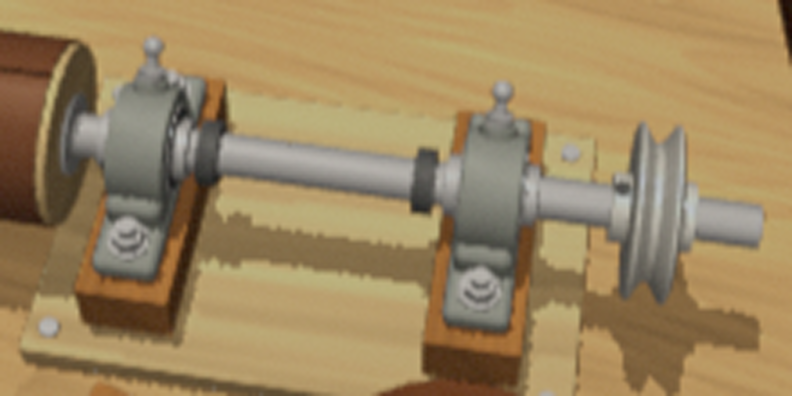

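View pics/s_gun.png

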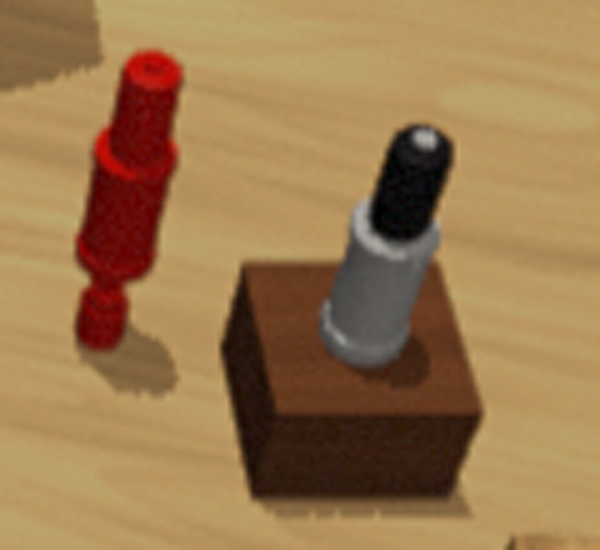

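View pics/t_arb.png

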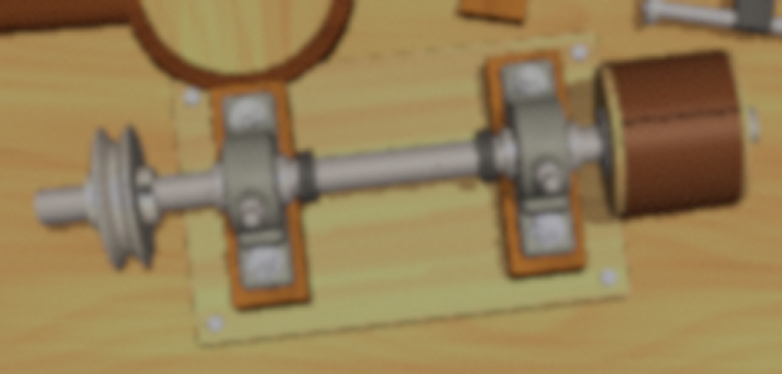

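View pics/t_gun.png

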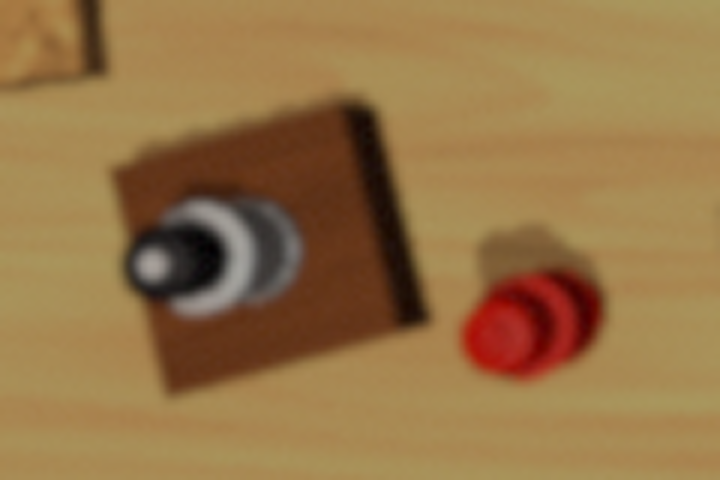

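The target ball is at (503,91) in the scene crop and (251,210) in the top crop. The right ball is at (154,46) and (549,178). The gun's top cap is at (426,138) and (150,265). Now I'll triangulate them.

```bash
cat > h.py <<'E'
import numpy as np
from scipy.spatial.transform import Rotation as R
C={n:dict(np.load(f"{n}.npz")) for n in("scene","top")}
def ray(n,u,v):
    c=C[n];T=c["cam_to_world"];d=T[:3,:3]@np.array([(u-c["cx"])/c["fx"],(v-c["cy"])/c["fy"],1]);return T[:3,3],d/np.linalg.norm(d)
def cu(p,o,s): return (o[0]+(p[0]+.5)/s-.5,o[1]+(p[1]+.5)/s-.5)
def tri(a,b):
    A=0;B=0;rs=[ray("scene",*a),ray("top",*b)]
    for o,d in rs:
        P=np.eye(3)-np.outer(d,d);A=A+P;B=B+P@o
    x=np.linalg.solve(A,B);return x,[np.linalg.norm((np.eye(3)-np.outer(d,d))@(x-o)) for o,d in rs]
def plane(n,p,z):
    o,d=ray(n,*p);return o+d*(z-o[2])/d[2]
def proj(n,X):
    c=C[n];T=c["cam_to_world"];p=T[:3,:3].T@(np.array(X)-T[:3,3]);return p[0]/p[2]*c["fx"]+c["cx"],p[1]/p[2]*c["fy"]+c["cy"]
E
python3 - <<'E'
from h import *
sa=((230,270),3.6);ta=((190,140),3.4);sg=((400,190),5);tg=((140,265),6)
for nm,a,b,z in (("L",cu((503,91),*sa),cu((251,210),*ta),.1428),("R",cu((154,46),*sa),cu((549,178),*ta),.1428),("guntop",cu((426,138),*sg),cu((150,265),*tg),.193)):
    print(nm,tri(a,b),plane("scene",a,z),plane("top",b,z))
cs=[plane("top",cu(p,*tg),.066) for p in((115,170),(345,97),(405,322),(170,393))]
print(cs,np.mean(cs,0))
cs=[plane("scene",cu(p,*sg),.066) for p in((242,262),(440,264),(482,412),(275,414))]
print(cs,np.mean(cs,0))
# shaft ends (axis z=.0945)
a=plane("top",cu((38,208),*ta),.0945);b=plane("top",cu((590,143),*ta),.0945);print(a,b,np.degrees(np.arctan2(*(a-b)[:2])))
a=plane("top",cu((270,185),*ta),.107);b=plane("top",cu((590,143),*ta),.107)
# base corners bolts etc z~? 
E
```

```text
L (array([0.63365688, 0.12053998, 0.14883206]), [np.float64(0.0019910711874253245), np.float64(0.0019910711874253505)]) [0.62865095 0.12171673 0.1428    ] [0.63518113 0.11926818 0.1428    ]
R (array([ 0.66022893, -0.07582717,  0.14686669]), [np.float64(0.0011996594167663916), np.float64(0.0011996594167664255)]) [ 0.65712129 -0.07616403  0.1428    ] [ 0.66145119 -0.07724776  0.1428    ]
guntop (array([0.39260833, 0.31410973, 0.19545832]), [np.float64(0.0008671042453693089), np.float64(0.0008671042453692818)]) [0.38946845 0.3152921  0.193     ] [0.39262856 0.31395948 0.193     ]
[array([0.42305384, 0.36837112, 0.066     ]), array([0.45416328, 0.27871879, 0.066     ]), array([0.36678949, 0.25084757, 0.066     ]), array([0.33676637, 0.3418848 , 0.066     ])] [0.39519324 0.30995557 0.066     ]
[array([0.3620227 , 0.25534833, 0.066     ]), array([0.33506391, 0.34667442, 0.066     ]), array([0.42320671, 0.37300464, 0.066     ]), array([0.45246992, 0.28294978, 0.066     ])] [0.39319081 0.31449429 0.066     ]
[0.64139437 0.27212793 0.0945    ] [ 0.69631058 -0.10850532  0.0945    ] -8.209751102494508
```

```bash
cat >> h.py <<'E'
def ori(xax,yhint):
    x=np.array(xax)/np.linalg.norm(xax);y=np.array(yhint)-np.dot(yhint,x)*x;y/=np.linalg.norm(y)
    return R.from_matrix(np.c_[x,y,np.cross(x,y)])
yaw=np.radians(7.9)
def nip(yaw=yaw): return np.array([-np.cos(yaw)*np.sin(np.radians(35)),-np.sin(yaw)*np.sin(np.radians(35)),np.cos(np.radians(35))])
def shaft(yaw=yaw): return np.array([-np.sin(yaw),np.cos(yaw),0])
E
python3 - <<'E'
from h import *
from rig import manip
print(R.from_rotvec(manip.get_ee_rot()).as_matrix().round(2).tolist())
L=np.array([.632,.1205,.143])
g=np.array([.392,.3135,.165])
for s in (1,-1):
  for a in range(0,180,30):
    d=[np.cos(np.radians(a)),np.sin(np.radians(a)),0]
    q=manip.solve_ik(g,ori([0,0,-1],s*np.array(d)).as_rotvec()); print(s,a,None if q is None else np.round(q,2))
  for a in range(0,180,45):
    n=nip();y=np.cos(np.radians(a))*shaft()+np.sin(np.radians(a))*np.cross(n,shaft())
    q=manip.solve_ik(L+n*.1485,ori(-n,s*y).as_rotvec());print("nip",s,a,None if q is None else np.round(q,2))
E
```

```text
[[-0.0, 0.28, -0.96], [0.0, -0.96, -0.28], [-1.0, -0.0, -0.0]]
1 0 [ 0.65  0.38  1.96 -0.    0.8   0.65]
1 30 [0.65 0.38 1.96 0.   0.8  0.13]
1 60 [ 0.65  0.38  1.96 -0.    0.8  -0.4 ]
1 90 [ 0.65  0.38  1.96 -0.    0.8  -0.92]
1 120 [ 0.65  0.38  1.96 -0.    0.8  -1.44]
1 150 [ 0.65  0.38  1.96 -0.    0.8  -1.97]
nip 1 0 [ 0.19  0.15  2.14 -0.12  0.25 -1.41]
nip 1 45 [ 0.19  0.15  2.14 -0.12  0.25 -2.2 ]
nip 1 90 None
nip 1 135 [ 0.19  0.15  2.14 -0.12  0.25  2.52]
-1 0 [ 0.65  0.38  1.96 -0.    0.8  -2.49]
-1 30 None
-1 60 None
-1 90 [ 0.65  0.38  1.96 -0.    0.8   2.22]
-1 120 [ 0.65  0.38  1.96 -0.    0.8   1.7 ]
-1 150 [ 0.65  0.38  1.96 -0.    0.8   1.17]
nip -1 0 [ 0.19  0.15  2.14 -0.12  0.25  1.73]
nip -1 45 [ 0.19  0.15  2.14 -0.12  0.25  0.95]
nip -1 90 [ 0.19  0.15  2.14 -0.12  0.25  0.16]
nip -1 135 [ 0.19  0.15  2.14 -0.12  0.25 -0.63]
```

```bash
python3 - <<'E'
from h import *
from rig import manip
L=np.array([.632,.1205,.143]);n=nip()
for d in(.06,.03,0,-.02):
    q=manip.solve_ik(L+n*(.1485+d),ori(-n,[1,0,0]).as_rotvec());print(d,q)
o=ori([0,0,-1],[1,0,0]).as_rotvec()
manip.command_gripper(.06,100)
manip.move_to([.392,.3135,.31],o)
manip.servo_line([.392,.3135,.24],o,.1)
print(manip.get_time(),manip.get_position())
import cv2
for n in("scene","top"): cv2.imwrite(f"pics/{n}1.png",manip.camera(n)["image"][:,:,::-1])
E
python3 - <<'E'
import cv2,numpy as np
a=cv2.imread("pics/scene1.png")[110:310,400:550];b=cv2.imread("pics/top1.png")[240:360,120:260]
cv2.imwrite("pics/c1.png",np.hstack([cv2.resize(a,(420,560)),cv2.copyMakeBorder(cv2.resize(b,(375,321)),0,239,0,0,0)]))
E
```

```text
0.06 [ 0.19450203  0.00612435  2.15182823 -0.08876589  0.37487036  0.29683167]
0.03 [ 0.19194866  0.07680613  2.14672607 -0.10198006  0.30938964  0.30927653]
0 [ 0.18961528  0.14771802  2.1372905  -0.12108494  0.24809142  0.32760637]
-0.02 [ 0.18816828  0.19483585  2.12864374 -0.1388801   0.20980415  0.34488032]
4.6083 [0.3923565  0.31371356 0.24042812]
```

View pics/c1.png

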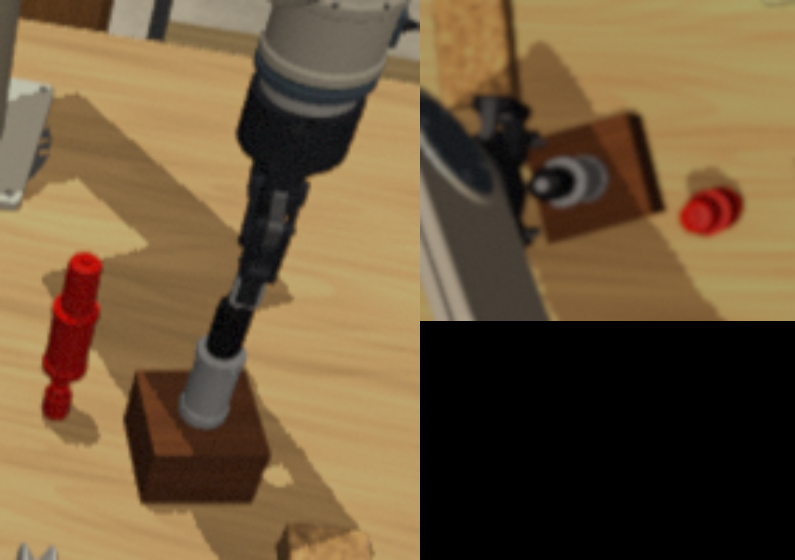

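The fingers hang in line with the gun, with the tips just above the handle at crop (240,295). The red gun at (70,330) is well clear, so I'll descend and grip.

```bash
python3 - <<'E'
from rig import manip
import numpy as np,cv2
manip.servo_line([.392,.3135,.166],None,.08)
print(manip.get_contact_force().round(2) if hasattr(manip.get_contact_force(),'round') else manip.get_contact_force())
manip.command_gripper(.02,110)
print(manip.get_width(),manip.get_contact_force(),manip.get_torque(),manip.get_position())
manip.servo_line([.392,.3135,.186],None,.05)
print(manip.get_contact_force(),manip.get_width(),manip.get_time())
manip.servo_line([.392,.3135,.37],None,.15)
print(manip.get_contact_force(),manip.get_torque(),manip.get_time())
for n in("scene","top"): cv2.imwrite(f"pics/{n}2.png",manip.camera(n)["image"][:,:,::-1])
E
```

```text
[-0.38  0.01  0.73]
0.02592088158077128 [-0.10939636 -0.99183102  5.66795037] [-0.19014422  0.11508743  0.04076221] [0.39249054 0.31377232 0.16672883]
[-0.21511797 -0.62990382 -3.41489496] 0.025755186805743513 6.7417
[ 0.50120115 -0.82371582 -4.34709333] [0.02288659 0.04280517 0.00966948] 8.1167
```

View pics/scene2.png

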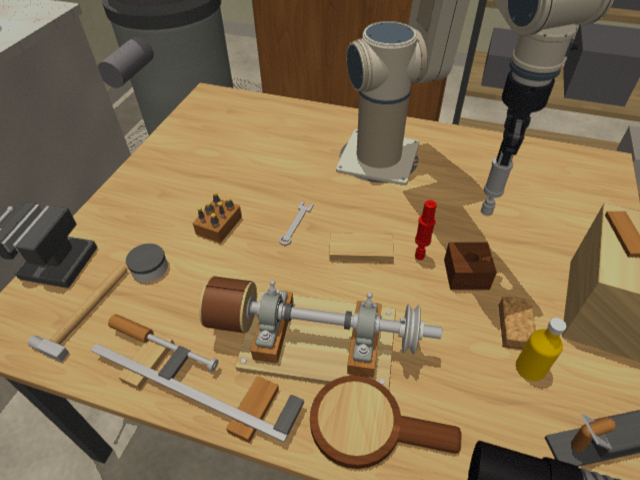

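The gun is out of the block: it reads about 4 N of weight and its coupler hangs at scene (488,208). I'll move to a stand-off along the nipple axis.

```bash
python3 - <<'E'
from h import *
from rig import manip
import cv2
L=np.array([.632,.1205,.143]);n=nip();o=ori(-n,[1,0,0]).as_rotvec()
manip.move_to(L+n*.22,o)
manip.servo_line(L+n*.185,o,.1)
p=manip.get_position();r=R.from_rotvec(manip.get_ee_rot()).as_matrix()
np.savez("st3.npz",p=p,r=r);print(p,manip.get_time(),manip.get_contact_force())
for k in("scene","top"):
    cv2.imwrite(f"pics/{k}3.png",manip.camera(k)["image"][:,:,::-1])
for d in (.1,.142,.150,.1585): print(d,[np.round(proj(k,p+r[:,0]*d),1).tolist() for k in C])
a=cv2.imread("pics/scene3.png")[200:340,310:440];cv2.imwrite("pics/s3c.png",cv2.resize(a,None,fx=4.2,fy=4.2,interpolation=2))
a=cv2.imread("pics/top3.png")[160:260,200:320];cv2.imwrite("pics/t3c.png",cv2.resize(a,None,fx=5,fy=5,interpolation=2))
E
```

```text
[0.52693572 0.10653618 0.2942814 ] 9.6833 [ 0.30298867 -0.0756767  -3.37668128]
0.1 [[373.5, 255.2], [261.4, 219.9]]
0.142 [[371.1, 275.7], [262.0, 211.2]]
0.15 [[370.7, 279.5], [262.1, 209.6]]
0.1585 [[370.2, 283.6], [262.2, 207.9]]
```

View pics/s3c.png

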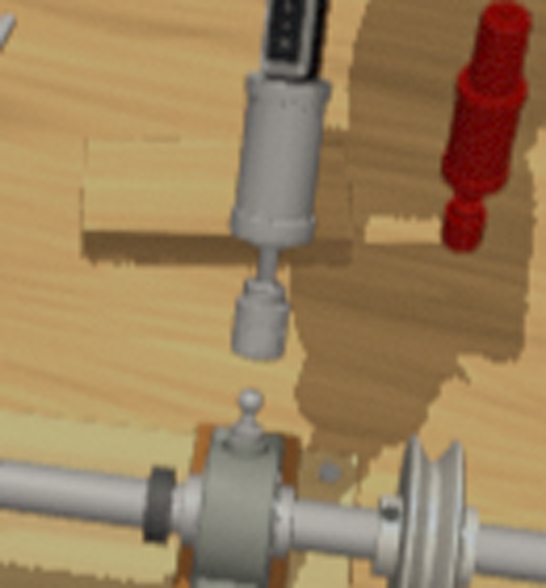

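View pics/t3c.png

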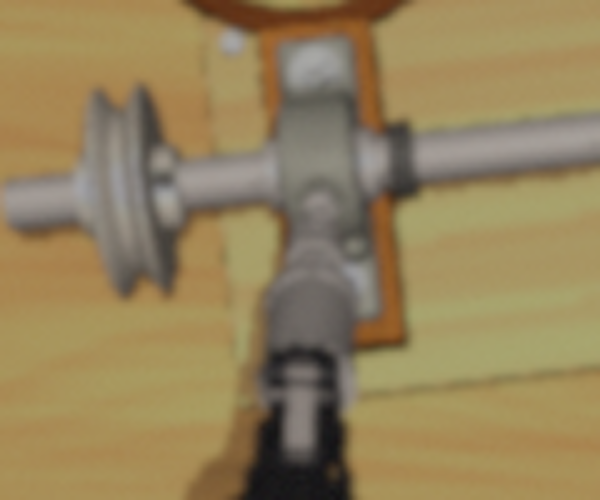

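The coupler is lined up a short way above the ball. In the scene crop the mouth is near (259,350) and the ball at (250,401), and the top view is consistent with that. I'll enlarge both and overlay the projected model to measure the offset.

```bash
python3 - <<'E'
from h import *
import cv2
a=cv2.imread("pics/scene3.png")[215:305,350:395];a=cv2.resize(a,None,fx=6.5,fy=6.5,interpolation=2)
b=cv2.imread("pics/top3.png")[190:230,245:285];b=cv2.resize(b,None,fx=12,fy=12,interpolation=2)
H=590
b2=cv2.copyMakeBorder(b,0,H-480,0,0,0);a2=cv2.copyMakeBorder(a,0,max(0,H-a.shape[0]),0,0,0)[:H]
cv2.imwrite("pics/z3.png",np.hstack([a2,b2]));print(a.shape)
E
```

```text
(585, 292, 3)
```

View pics/z3.png

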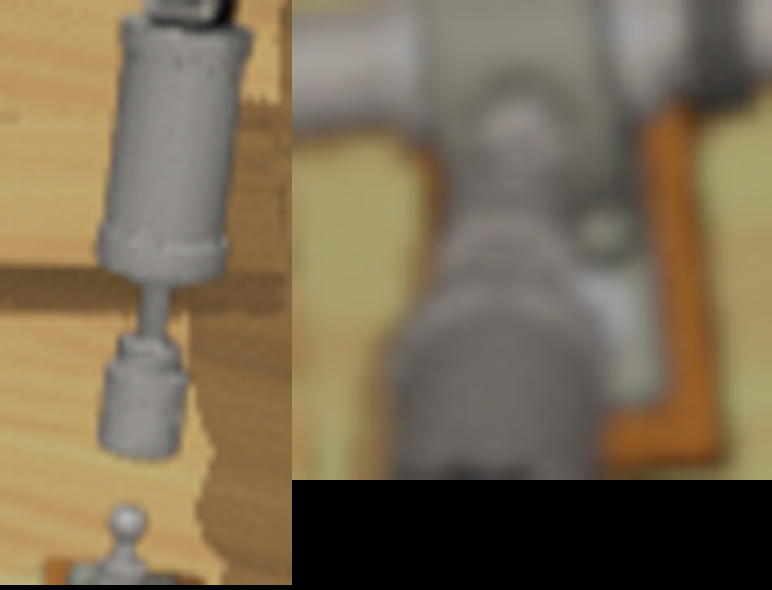

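```bash
python3 - <<'E'
from h import *
import cv2
st=np.load("st3.npz");p,r=st["p"],st["r"];ax=r[:,0]
def circ(k,d,rad,c=p): 
    t=np.linspace(0,2*np.pi,60)
    return np.array([proj(k,c+ax*d+rad*(r[:,1]*np.cos(a)+r[:,2]*np.sin(a))) for a in t])
out=[]
for k,f,(u,v,w,h),s in(("top","top3",(245,188,40,50),11),("scene","scene3",(350,255,40,50),11)):
    im=cv2.imread(f"pics/{f}.png")[v:v+h,u:u+w]
    im=cv2.resize(im,None,fx=s,fy=s,interpolation=2)
    im=cv2.cvtColor(im,cv2.COLOR_BGR2GRAY);im=cv2.createCLAHE(4,(3,3)).apply(im);im=cv2.cvtColor(im,cv2.COLOR_GRAY2BGR)
    im2=im.copy()
    for d,rad,col in((.0255,20,(0,0,255)),(.1005,20,(0,0,255)),(.159,13,(0,255,0))):
        q=(circ(k,d,rad/1000)-[u,v]+.5)*s-.5
        cv2.polylines(im2,[np.round(q).astype(int)],True,col,1)
    out+= [im,im2]
o=np.vstack([np.hstack(out[:2]),np.hstack(out[2:])])
cv2.imwrite("pics/ov3a.png",o[:550]);cv2.imwrite("pics/ov3b.png",o[550:])
E
```

```text
(no output)
```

View pics/ov3a.png

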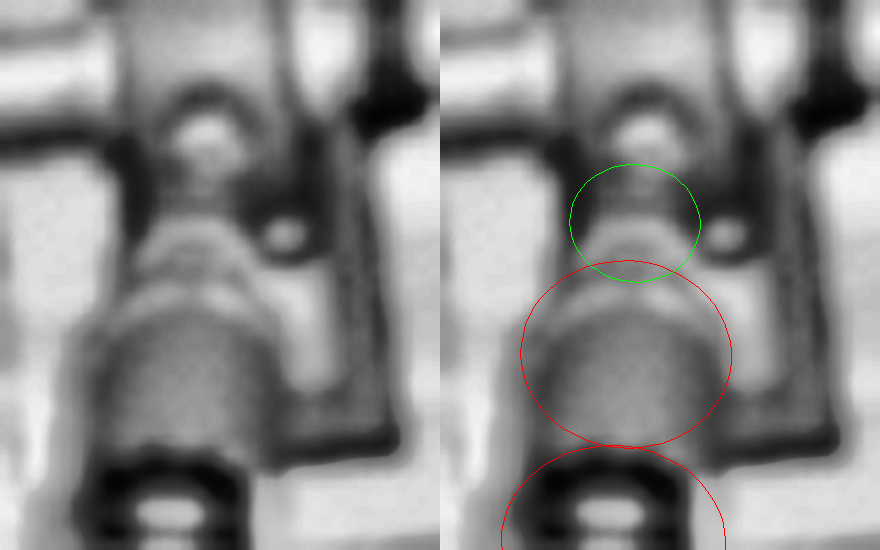

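View pics/ov3b.png

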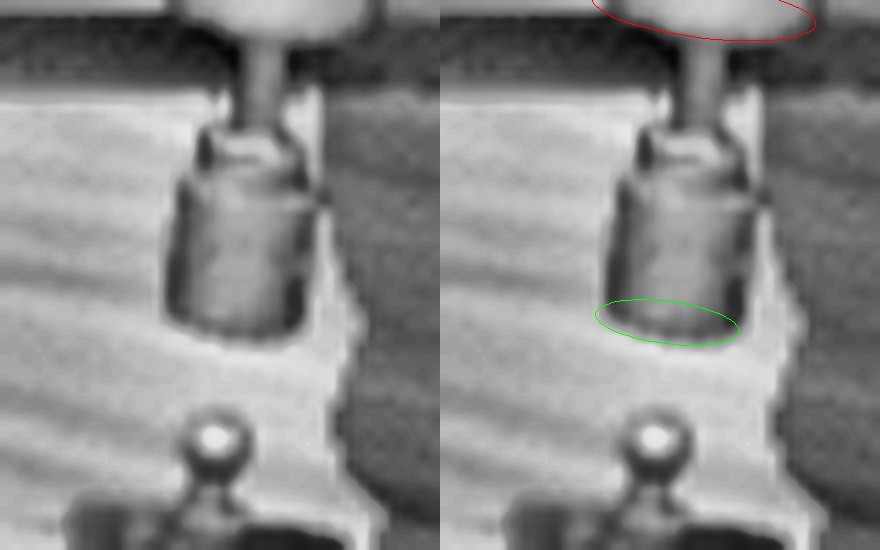

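The scene view agrees with the model to within a pixel. In the top view the end-on outline is ambiguous along x, so the ball's x isn't settled (0.628 from scene, 0.635 from top). The jaws centre the gun across their opening direction. So I'll lean the gun sideways near the nipple and use its side outlines to calibrate both cameras in x.

```bash
python3 - <<'E'
from h import *
from rig import manip
import cv2
L=np.array([.632,.1205,.143]);n=nip()
t=np.radians(40);a=np.array([0,np.sin(t),np.cos(t)])
P=np.array([.632,.11,.215]);o=ori(-a,[1,0,0]).as_rotvec()
print(manip.solve_ik(P+a*.15,o))
manip.servo_line(L+n*.23,None,.2)
manip.move_to(P+a*.15,o)
p=manip.get_position();r=R.from_rotvec(manip.get_ee_rot()).as_matrix()
np.savez("st4.npz",p=p,r=r);print(p,manip.get_time())
for k in("scene","top"): cv2.imwrite(f"pics/{k}4.png",manip.camera(k)["image"][:,:,::-1])
for d in (.03,.1,.159): print(d,[np.round(proj(k,p+r[:,0]*d),1).tolist() for k in C])
E
```

```text
[ 0.53193948  0.58498735  1.33385543 -0.58780695  1.61602042  0.62497148]
[0.63195968 0.20614114 0.32859388] 11.2583
0.03 [[411.4, 249.3], [219.4, 187.4]]
0.1 [[383.3, 263.4], [246.6, 193.3]]
0.159 [[362.0, 274.1], [267.4, 197.8]]
```

View pics/top4.png

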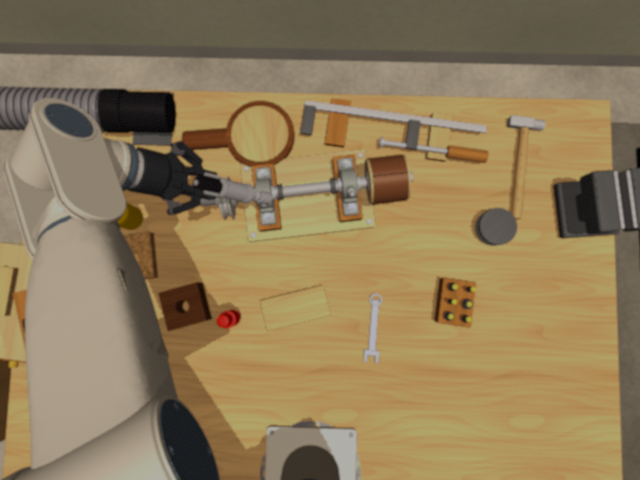

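View pics/scene4.png

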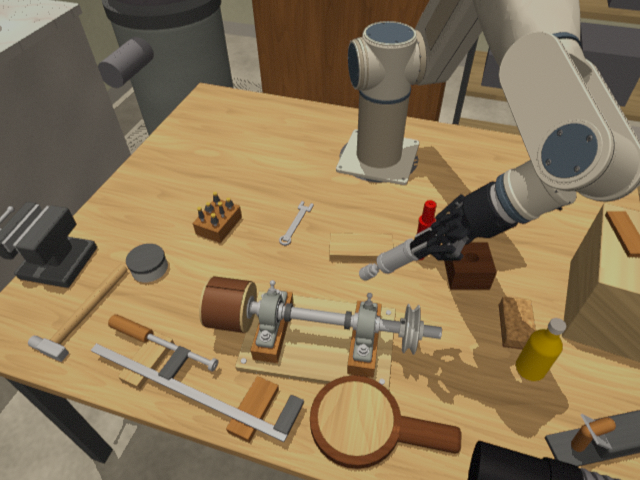

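```bash
python3 - <<'E'
from h import *
import cv2
st=np.load("st4.npz");p,r=st["p"],st["r"];ax=r[:,0]
for k,f,(u,v,w,h),s,o in(("top","top4",(215,170,66,45),12,"a"),("scene","scene4",(345,235,66,75),8,"b")):
    im=cv2.resize(cv2.imread(f"pics/{f}.png")[v:v+h,u:u+w],None,fx=s,fy=s,interpolation=2)
    T=lambda X:tuple(np.round((np.array(proj(k,X))-[u,v]+.5)*s-.5).astype(int).tolist())
    for d,rad in((.045,.02),(.1,.02),(.14,.013),(.159,.013)):
        # silhouette: perpendicular to axis and view
        c=p+ax*d;vd=c-C[k]["cam_to_world"][:3,3];e=np.cross(ax,vd);e/=np.linalg.norm(e)
        for q in(c,c+rad*e,c-rad*e): cv2.circle(im,T(q),2,(0,0,255),-1)
    cv2.imwrite(f"pics/ov4{o}.png",im)
E
```

```text
(no output)
```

View pics/ov4a.png

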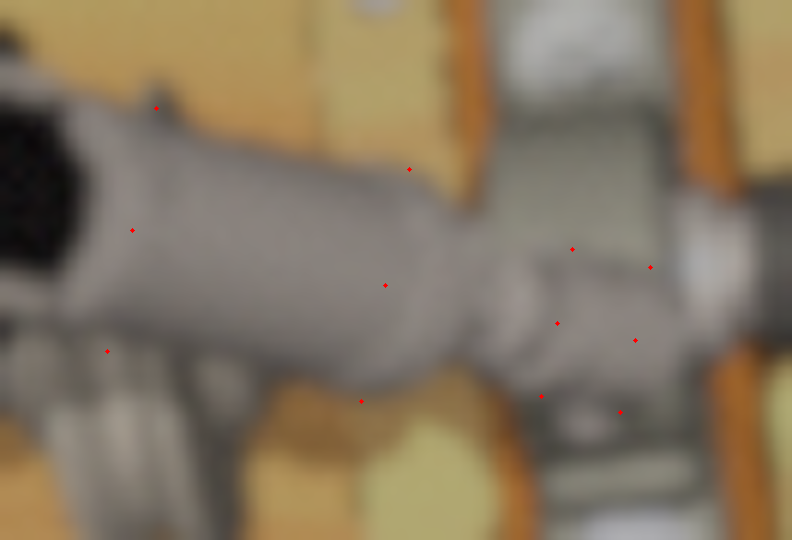

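View pics/ov4b.png

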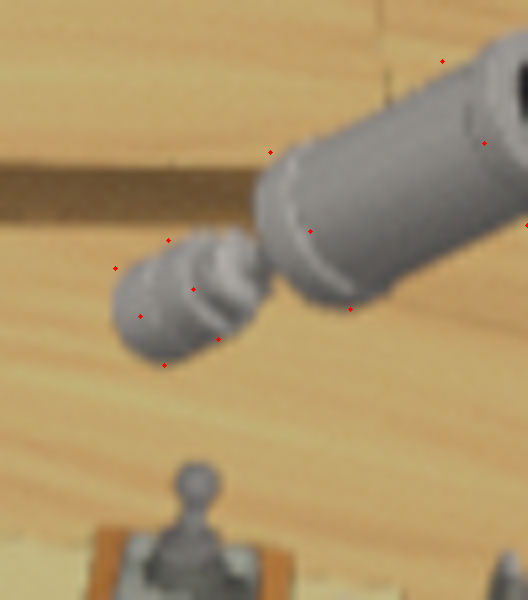

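```bash
cat > ovl.py <<'E'
from h import *
import cv2
def arb(k,L,yw,u,v,w,h,s,out,src):
    im=cv2.resize(cv2.imread(f"pics/{src}.png")[v:v+h,u:u+w],None,fx=s,fy=s,interpolation=2)
    n=nip(yw);sh=shaft(yw);S=L-n*.059;cam=C[k]["cam_to_world"][:3,3]
    T=lambda X:tuple(np.round((np.array(proj(k,X))-[u,v]+.5)*s-.5).astype(int).tolist())
    # shaft silhouettes
    for t in np.arange(-.25,.2,.02):
        c=S+sh*t;e=np.cross(sh,c-cam);e/=np.linalg.norm(e)
        for sg in(1,-1): cv2.circle(im,T(c+sg*.0125*e),1,(0,0,255),-1)
    def circ(c,a,b,rad,col):
        for th in np.linspace(0,2*np.pi,40): cv2.circle(im,T(c+rad*(a*np.cos(th)+b*np.sin(th))),1,col,-1)
    for B in(L,L-sh*.2):
        vd=(B-cam)/np.linalg.norm(B-cam);a=np.cross(vd,sh);a/=np.linalg.norm(a)
        circ(B,a,np.cross(vd,a),.006,(0,255,0))
        circ(B-n*.0115,sh,np.cross(n,sh),.0085,(255,255,0))
    for y in(.077,.103): circ(S+sh*y,np.array([0,0,1.]),np.cross(sh,[0,0,1.]),.05,(255,0,0))
    cv2.imwrite(f"pics/{out}.png",im)
E
python3 - <<'E'
from ovl import *
L=np.array([.6337,.1205,.1428])
arb("top",L,np.radians(7.9),200,165,160,65,5,"ar_t","top0")
arb("scene",L,np.radians(7.9),250,270,200,100,4,"ar_s","scene0")
E
```

```text
(no output)
```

View pics/ar_t.png

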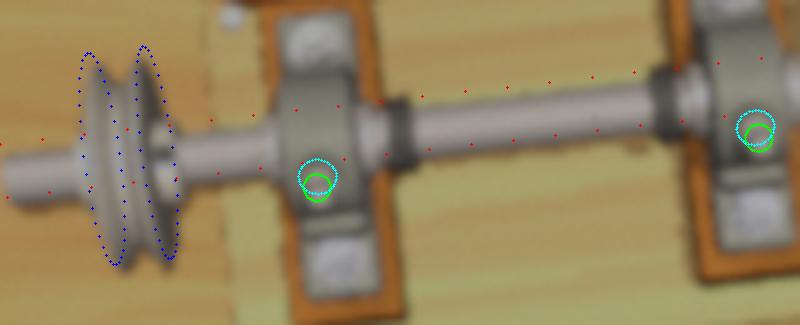

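View pics/ar_s.png

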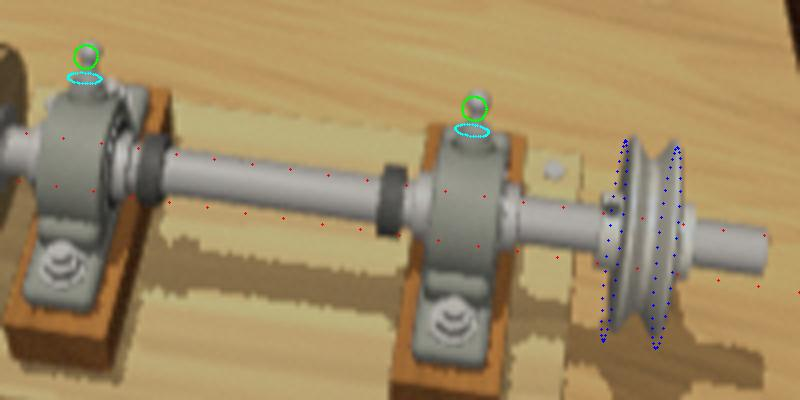

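```bash
python3 - <<'E'
from ovl import *
L=np.array([.629,.1205,.1428])
arb("top",L,np.radians(7.9),245,180,40,40,14,"ar_t2","top0")
im=cv2.imread("pics/top0.png")[180:220,245:285]
cv2.imwrite("pics/ar_t3.png",cv2.resize(im,None,fx=14,fy=14,interpolation=2))
arb("top",L,np.radians(7.9),200,165,160,65,5,"ar_t","top0")
arb("scene",L,np.radians(7.9),250,270,200,100,4,"ar_s","scene0")
a=np.hstack([cv2.imread("pics/ar_t2.png"),cv2.imread("pics/ar_t3.png")]);cv2.imwrite("pics/ar_t4.png",cv2.resize(a,(800,400)))
a=np.vstack([cv2.imread("pics/ar_t.png"),cv2.imread("pics/ar_s.png")[:275]]);cv2.imwrite("pics/ar_c.png",a)
E
```

```text
(no output)
```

View pics/ar_t4.png

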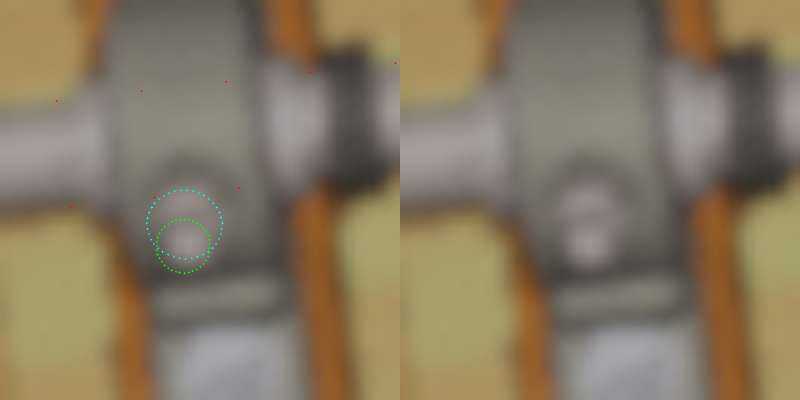

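View pics/ar_c.png

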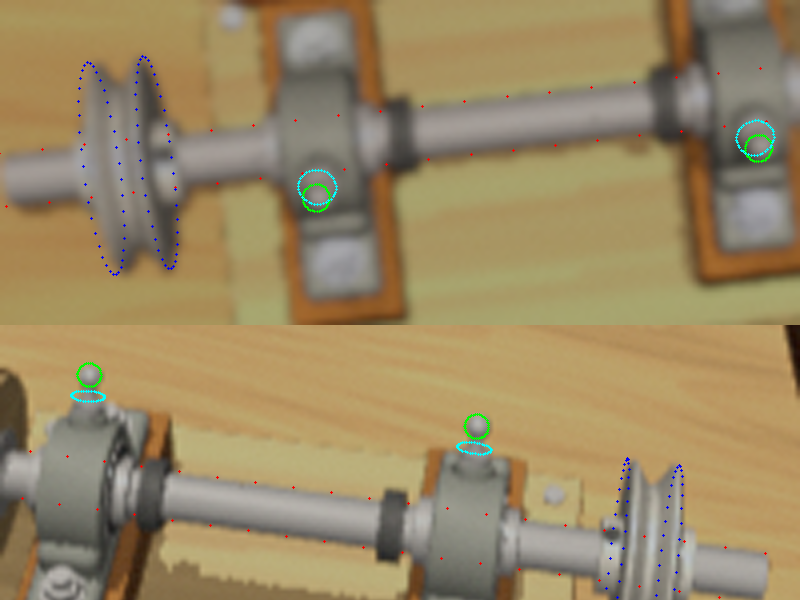

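With the ball at (0.629, 0.1205, 0.1428), the model fits the ball, shaft and nipple in both views. My first top-view point (v≈201) was a blend of the ball and its hexagon; the ball is the lower highlight. I'll go to the corrected stand-off and check it.

```bash
cat > look.py <<'E'
from ovl import *
from rig import manip
def look(tag,L,yw):
    p=manip.get_position();r=R.from_rotvec(manip.get_ee_rot()).as_matrix();ax=r[:,0];np.savez(f"st{tag}.npz",p=p,r=r)
    outs=[]
    for k,(u,v,w,h),s in(("scene",(345,240,50,75),8),("top",(240,185,50,50),8)):
        cv2.imwrite(f"pics/{k}{tag}.png",manip.camera(k)["image"][:,:,::-1])
        im=cv2.resize(cv2.imread(f"pics/{k}{tag}.png")[v:v+h,u:u+w],None,fx=s,fy=s,interpolation=2)
        T=lambda X:tuple(np.round((np.array(proj(k,X))-[u,v]+.5)*s-.5).astype(int).tolist())
        cam=C[k]["cam_to_world"][:3,3]
        for d,rad in((.08,.02),(.1,.02),(.14,.013),(.159,.013)):
            c=p+ax*d;e=np.cross(ax,c-cam);e/=np.linalg.norm(e)
            for q in(c,c+rad*e,c-rad*e): cv2.circle(im,T(q),1,(0,0,255),-1)
        vd=(L-cam)/np.linalg.norm(L-cam);a=np.cross(vd,[0,0,1.]);a/=np.linalg.norm(a);b=np.cross(vd,a)
        for th in np.linspace(0,2*np.pi,30): cv2.circle(im,T(L+.006*(a*np.cos(th)+b*np.sin(th))),1,(0,255,0),-1)
        outs.append(cv2.copyMakeBorder(im,0,600-im.shape[0],0,0,0))
    cv2.imwrite(f"pics/look{tag}.png",np.hstack(outs))
    print(p,manip.get_time(),manip.get_contact_force(),manip.get_torque())
E
python3 - <<'E'
from look import *
L=np.array([.629,.1200,.1428]);yw=np.radians(8.1);n=nip(yw);o=ori(-n,[1,0,0]).as_rotvec()
manip.move_to(L+n*.22,o);manip.servo_line(L+n*.180,o,.1)
look("5",L,yw)
E
```

```text
[0.5269799  0.10575144 0.28973723] 13.125 [ 0.25874796 -0.66543008 -2.682936  ] [-0.07483145  0.77895542  0.00234234]
```

View pics/look5.png

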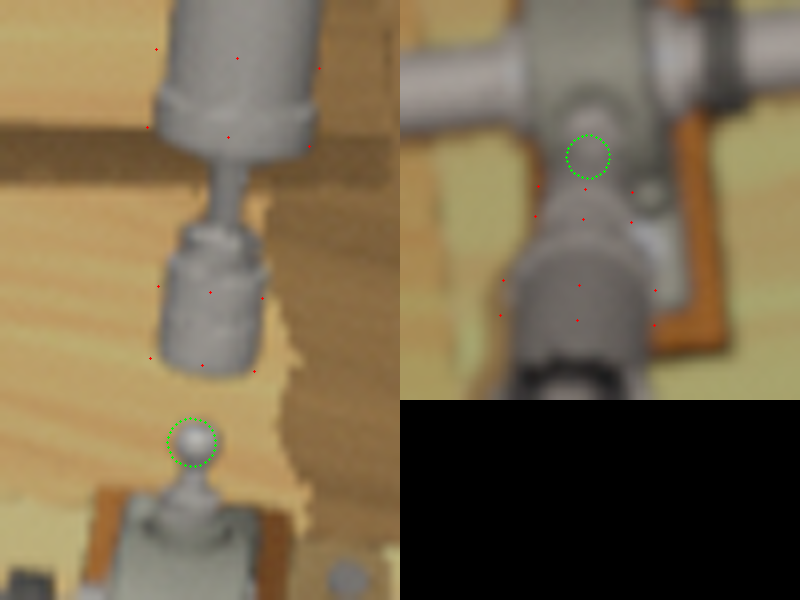

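In the scene view the gun sits about 0.5 px (≈1 mm) to +y of the ball, and the top view gives ≈0.7 mm the same way. The tilt difference is under about 0.5°. I'll shift 0.9 mm in −y and advance along the axis, watching the forces.

```bash
python3 - <<'E'
from look import *
L=np.array([.629,.1191,.1428]);yw=np.radians(8.1);n=nip(yw);o=ori(-n,[1,0,0]).as_rotvec()
manip.servo_line(L+n*.180,o,.05)
e=np.cross(shaft(yw),n);f0=np.array(manip.get_contact_force())
for d in(.170,.165,.162,.159,.157,.155):
    manip.servo_line(L+n*d,o,.03)
    f=np.array(manip.get_contact_force())-f0
    print(d,"ax %.1f sh %.1f e %.1f"%(f@n,f@shaft(yw),f@e),np.round((manip.get_position()-L)@n,4))
    if np.linalg.norm(f)>20: break
look("6",L,yw)
E
```

```text
0.17 ax 0.1 sh -0.2 e 0.9 0.1697
0.165 ax 0.2 sh -0.8 e 0.8 0.1648
0.162 ax 0.8 sh -0.1 e 0.8 0.1618
0.159 ax 3.4 sh -0.3 e 0.6 0.159
0.157 ax 3.6 sh 0.0 e 0.8 0.157
0.155 ax -0.5 sh 0.9 e 1.8 0.1548
[0.54108763 0.10660979 0.26955467] 15.275 [ 1.1664212   1.51304724 -5.4130905 ] [0.28041892 0.64775154 0.26530136]
```

View pics/look6.png

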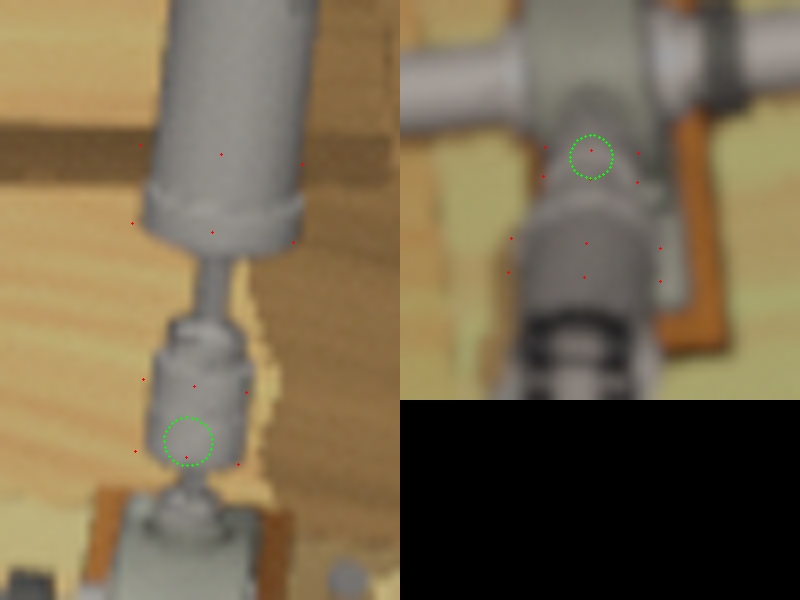

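It touched at about 0.160, reached roughly 3.6 N or more, then dropped to about 0 at 0.155. That matches the snap, 4.5–5 mm before the seat, and the cup now covers the ball at scene-crop (190,442). I'll keep pushing along the axis.

```bash
python3 - <<'E'
from look import *
L=np.array([.629,.1191,.1428]);yw=np.radians(8.1);n=nip(yw);o=ori(-n,[1,0,0]).as_rotvec()
e=np.cross(shaft(yw),n);f0=np.array([.26,-.67,-2.7])
for d in(.153,.151,.150,.149,.147,.145,.143,.1415,.1405):
    manip.servo_line(L+n*d,o,.02)
    f=np.array(manip.get_contact_force())-f0
    print(d,"ax %.1f sh %.1f e %.1f"%(f@n,f@shaft(yw),f@e),np.round((manip.get_position()-L)@n,4),manip.get_width())
    if np.linalg.norm(f)>25: break
look("7",L,yw)
E
```

```text
0.153 ax -6.5 sh 2.5 e -0.3 0.1526 0.026029037429992335
0.151 ax -9.1 sh 1.8 e -1.8 0.1506 0.026068495245490056
0.15 ax -6.2 sh 1.9 e -0.1 0.1498 0.02607794453201823
0.149 ax 4.1 sh 2.5 e -0.4 0.1493 0.02606734261496513
0.147 ax 9.5 sh 2.7 e -1.7 0.1474 0.025705242195283133
0.145 ax 11.0 sh 1.7 e -1.4 0.1455 0.025687170625485003
0.143 ax 11.1 sh 2.6 e -2.8 0.1435 0.025882555093009362
0.1415 ax 11.8 sh 2.8 e -2.0 0.1421 0.025823776687324485
0.1405 ax 11.9 sh 2.4 e -2.2 0.1411 0.026116895961074027
[0.54893316 0.10771652 0.2584174 ] 17.625 [-8.62457282 -0.13452093  6.26264232] [0.20097524 1.06878009 0.26846822]
```

View pics/look7.png

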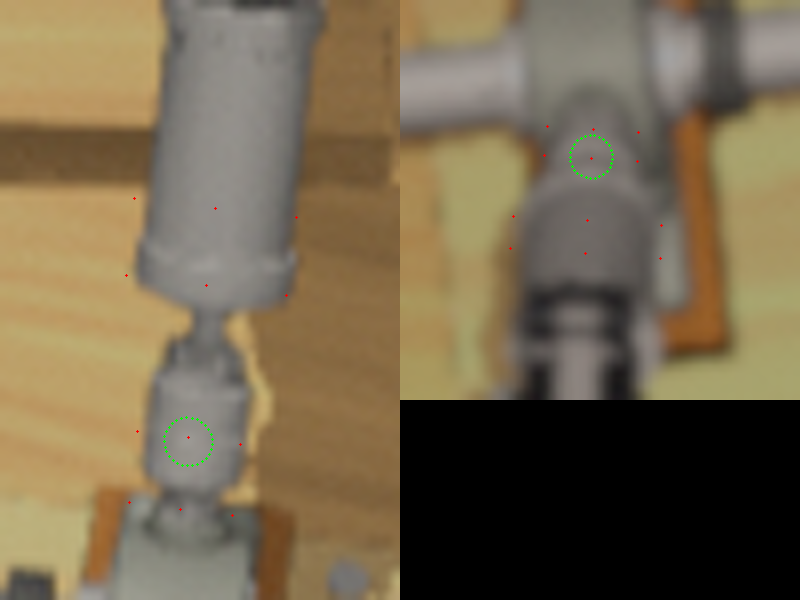

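It has snapped and seated. The jaws pulled the gun in (axial −9 N), and the balance point was at about 0.1495. The spring now reads 11.9 N, about 8 mm in, so another 1.7 mm should make about a centimetre.

```bash
python3 - <<'E'
from look import *
L=np.array([.629,.1191,.1428]);yw=np.radians(8.1);n=nip(yw);o=ori(-n,[1,0,0]).as_rotvec()
f0=np.array([.26,-.67,-2.7])
manip.servo_line(L+n*.1387,o,.02); manip.hold(1.0)
for i in range(2):
    f=np.array(manip.get_contact_force())-f0
    print("ax %.1f"%(f@n),f.round(1),np.round((manip.get_position()-L)@n,4),manip.get_width()); manip.hold(.5)
look("8",L,yw)
E
```

```text
ax 12.9 [-9.6  1.7  9.2] 0.1394 0.026037559667371334
ax 13.0 [-8.9  1.5  9.9] 0.1394 0.025997465780326332
[0.54991062 0.10787245 0.25699279] 19.975 [-8.28994182  0.67448889  5.92691167] [0.18492127 1.09050457 0.25385358]
```

View pics/look8.png

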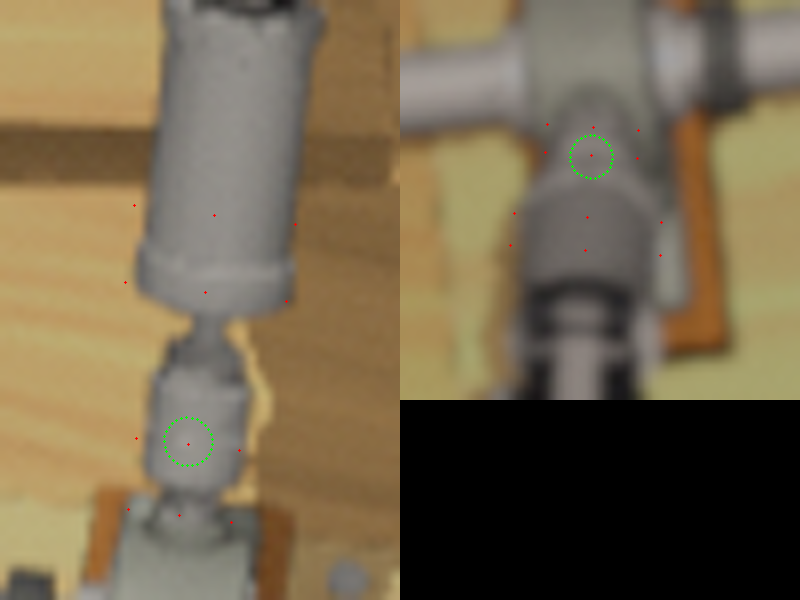

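View pics/scene8.png

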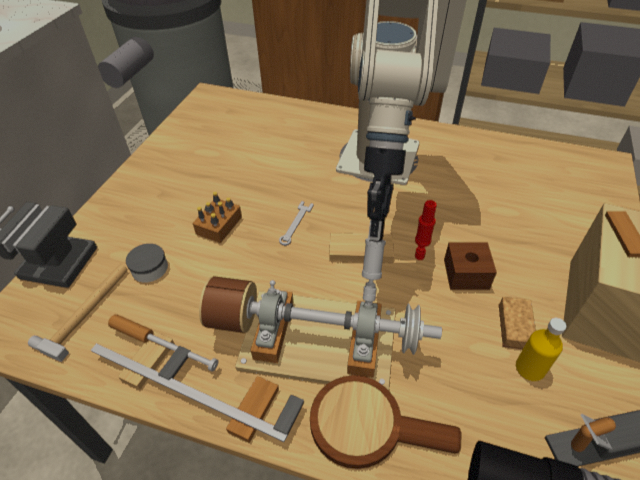

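Nothing has slipped: the barrel moves with the TCP. The push holds steady at about 13 N with the nozzle about 10 mm in, the coupler over the ball at scene (370,293), and everything else where it started. I'll hand it in.

```bash
python3 -c "
from rig import manip
manip.sign_off();print(manip.get_time())"
```

```text
the job is handed in; nothing more can be done
the job is handed in; nothing more can be done
```

The grease gun is snapped onto the pulley-side (left-hand) nipple, and I handed the job in at about 20 s with the gripper still holding it and pushing against its spring. The other nipple, the red look-alike and everything else on the bench look unmoved in the last picture.

- **Snap-on:** The axial force rose from first contact to about 3.6 N between my 2–3 mm steps, then dropped and turned into a pull of up to 9 N. After that the coupler sat on its seat, covering the ball. I never read the full 6 N, because my readings were too coarse to catch the peak.
- **Nozzle depth:** The tool's travel past the seat gives about 9.5–10 mm. The steady push of about 13 N would suggest nearer 11 mm. The force reading is only good to about 1 N, so I trust the travel more. The gun did not slip in the jaws.
- **Measurement that disagreed:** The ball's position differed by about 6 mm between the two cameras at first, because I had read the ball and its hexagon as one blob in the top view. I fixed this by fitting the shaft and nipple model to both pictures. A remaining sideways offset of about 1 mm was corrected before contact.
- **Forces:** At the readings I took, the push stayed around 13 N and the side forces within about 3 N, so there was no ramming.

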